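# Close the strongbox and bring its locking bar over the seal stud

### The job

Close the grey steel strongbox for its seal: swing the lid over and lower it gently until it lies flush, never letting it fall shut. Then swing the locking bar about its loose bolt, across the closed lid, until its slot drops over the stud on the other side and the bar lies level on the stud's foot, without forcing it. Let go of everything, and leave the bottles and cartons round the box as they stand.

Things in the scene. Friction and masses are not known exactly. Their poses are not given: they have to be found in the camera images.
- strongbox: Grey steel strongbox, 220 (its x) x 180 (y) x 75 mm high, fixed to the worktop. Origin: centre of its underside, on the worktop; x points to its back (lid hinge side), y to its left, z up. Its flat top lies 75 mm above the origin. A well of 108 x 93 mm in the middle is closed by the lid. A 3 mm rubber pad at the back left carries the parked bar.
- pivot_bolt (a point): Foot of the pivot bolt on the strongbox's top, at (-20, +66, +75) mm in its frame. White washer 26 mm wide and 3 mm thick, shank 9 mm, steel head 22 mm wide from 14 to 21 mm above the box top.
- keeper_middle (a point): Point on the strongbox's top at (-20, -62, +75) mm in its frame: middle of the flush slotted strip in which the seal stud (second bolt) is clamped, up to 14 mm from here towards the box's +x or -x; that setting differs from box to box and is not measured. Stud 9.5 mm thick, domed top 13 mm above the box top, on a foot 36 (y) x 9 x 3 mm on which the seated bar rests.
- lid (a joint): Lid angle in rad about the hinge at the back of the well (level axis along the box's y): 0 = closed flush, 1.95 = open and leaning back on its stop, 1.57 = upright. Only gravity and slight hinge friction act on it: it falls shut from below upright. Lid plate 104 x 88 x 4 mm, 0.25 kg.
- lid_handle (a point): Middle of the round steel grip bar of the lid's bow handle: 10 mm thick, 60 mm long, parallel to the hinge, ahead of the lid's front edge by 15 mm and, with the lid closed, 28 mm above the box top. Its distance from the hinge axis is 124 mm.
- lid_hinge (a point): Middle of the lid's hinge axis, at (+37, 0, +72.5) mm in the strongbox frame.
- bar: Flat steel locking bar, 163 x 24 x 5 mm, about 0.16 kg. Origin: centre of its 12.5 mm hole, at the underside, loose on the pivot bolt: it swings, shifts 1.7 mm and rocks up 0.2 rad at the far end. Its x runs to the far end, z up. Parked: x within 0.25 rad of the box's x. Goal: swung clockwise seen from above, x along the box's -y. It must be lifted to get over the stud.
- bar_slot (a point): Centre of the long through slot near the bar's far end, at its underside, 128 mm from the hole: 25 mm along the bar, 13 mm across. Parked or seated on the stud's foot it lies 3 mm above the box top and the bar is level; resting on top of the stud, about 13 mm. A bar that came down beside the stud lies lower (0 to 1 mm) or askew.
- bar_knob (a point): Upright black grip knob on the bar, 18 mm thick and 36 mm tall above the bar's upper face, 96 mm from the hole. This point is on its axis, 25 mm above the bar's upper face (11 mm below the knob's top).
- tablet_bottle_40: White tablet bottle, 33 mm thick, 72 mm tall, standing right of the box: to be left alone. Origin at the centre of its underside.
- tablet_bottle_43: White tablet bottle, 37 mm thick, 82 mm tall, right of the box: to be left alone. Origin at the centre of its underside.
- near_bottle: White tablet bottle, 33 mm thick, 75 mm tall, standing close to the box's left side: to be left alone. Origin at the centre of its underside.
- near_carton: Medicine carton, 50 x 105 x 30 mm, lying in front of the box: to be left alone. Origin at the centre of its underside.
- tablet_bottle_45: White tablet bottle, 33 mm thick, 71 mm tall, right of the box: to be left alone. Origin at the centre of its underside.
- med_box_5: Green and white medicine carton, 35 x 90 x 52 mm, right of the box: to be left alone. Origin at the centre of its underside.

How it is judged (in metres and radians):
On the way, in this order (a step that is already met when the one before it is completed fails the run):
1. the lid is down, flush in the box top (value of joint lid below 0.03 rad), for 0.2 s.
2. the bar lies level across the lid, on the stud's foot, with its slot down over the stud (z of bar_slot in the frame of strongbox between 0.0765 and 0.0805 m and y of bar_slot in the frame of strongbox below -0.045 m and x of bar_slot in the frame of strongbox between -0.0375 and -0.0025 m and angle between bar's own z axis and vertical below 0.03 rad), for 0.2 s.
At the end, for the whole second after the job is handed in: The lid is closed (within 0.03 rad) and the bar lies at rest and level (within 0.03 rad) across it, its slot down over the stud: underside at the slot 1.5 to 5.5 mm above the box top, that is on the stud's 3 mm foot, and slot centre within 17.5 mm of the strip's middle along the box's x (all of step 2 and value of joint lid below 0.03 rad and linear speed of bar below 0.02 m/s); the robot touches nothing.
It fails at once if the lid falls shut: it comes down its last 0.3 rad faster than 2.2 rad/s (value of joint lid below 0.3 rad and velocity of joint lid below -2.2 rad/s).
It fails at once if the bar is forced: it presses on the box or its bolts with more than 40 N (contact force between bar and strongbox above 40 N).
It fails at once if a bottle or carton standing round the box is shifted by more than 30 mm or knocked over (distance of any of tablet_bottle_40, tablet_bottle_43, near_bottle, near_carton, tablet_bottle_45, med_box_5 from where it was at the start of the episode above 0.03 m or angle between any of near_bottle, tablet_bottle_40, tablet_bottle_43, tablet_bottle_45's own z axis and vertical above 0.5 rad).
It also fails if it takes over 72 s, if anything falls off the work surface, if the arm or the gripper's body presses on something with over 40 N, if the wrist force passes 120 N, or if a joint passes its speed limit or range.

### The arm

A 7-joint arm with a two-finger parallel gripper is mounted at the origin on a cart in front of the work surface, level with it; the furniture and walls round the work are solid. World frame = base frame: x ahead of the robot, y to its left, z up, the work surface at z = 0. Lengths are in m, angles in degrees, forces in N, time in s.
With the tool pointing down it reaches from about 0.425 to 0.95 m from the base axis. Payload 4.7 kg.
Tool frame: the origin (TCP) lies between the finger pads; the fingertips stand tcp_to_tips ahead of it and the grasp point (between the pads) lies 11 mm behind it (tcp_to_tips is the distance from the TCP to the fingertips, in m); z points along the fingers, y is the line along which they close (so a half turn about z gives the same grasp; the last joint's range is limited). The gripper opens to 87 mm and grips with 3 to 60 N. Pads are 19 mm wide; open, the fingers measure 117 mm over their backs; the gripper's body (75 mm by 190 mm) begins 51 mm behind the grasp point.
Start: joints at [-65.025, 26.849, -2.785, 87.806, 1.381, 65.374, -4.715], TCP at [0.303, 0.603, 0.199] pointing down, gripper open.
Joint ranges: [-148.3, 148.3], [-19.14, 114.17], [-79.39, 73.82], [5.75, 140.21], [-59.74, 239.74], [12.07, 113.84], [-152.46, 152.46]. Speed limits (degrees/s): [147.25, 147.25, 180, 180, 180, 180, 180].

### API

Orientations are given as [roll, pitch, yaw] about the fixed x, y, z axes, in that order (R = Rz(yaw) Ry(pitch) Rx(roll)).
In Python, from station import get_state, read_camera, camera_params, sign_off, cut_out, tcp_to_tips gives the robot as it stands.
- The arm moves only by the shell command python3 -m inch 'ROWS'. ROWS is JSON, a list of rows, each a list of 3 entries, a list of its own where there are three numbers: the shift along the tool's x, y, z in units of 40 cm (1.0 is 40 cm), then the turn, a rotation vector about the tool's x, y, z in units of 120 degrees (1.0 is 120 degrees), then the opening, from 0 (shut) to 1 (fully open). A call has exactly 8 rows; each row is the pose to reach, as a shift and turn from the pose commanded when the call began, along the tool's axes at that moment; what a row does not reach only later rows make up. A row lasts 1/8 s, in which the tool goes at most 62.5 mm and 10.7 degrees, less where a joint would pass 70% of its speed; a pose out of reach is approached as far as the arm can. A call with a number of a shift or a turn outside -1 to 1 is refused whole. A call with a gripper value outside its range is refused whole. The fingers move at their own pace and stop on an object; the grip force is fixed at half the most. Time passes only in rows, so rows that repeat a pose let the fingers close, or fill a call up. It gives the time, the measured TCP pose, the force, the opening and the grip force at its end, in the units of the state.
- get_state(): the state, without advancing time (a new reading comes with each control period).
- read_camera(name): name is "scene" or "top" or "wrist"; returns the picture (400x640x3 uint8, red, green, blue); there is no depth.
- camera_params(name): a dict with "fx", "fy", "cx", "cy" (pixels), "world_from_camera" (4x4, takes a point from camera to world coordinates). Camera axes: x right, y down, z forward; pixel columns grow to the right and rows downward; lengths in m; the calibration is good to about 2 mm. A picture is of the moment at which its call begins: read the wrist's pose just before it. camera_params takes no time and is no camera call; for the wrist camera it gives the pose at the moment of the call.
- sign_off(): hands the job in; it is judged then, once.
Trained networks look in the newest picture that a camera, given by its name, has taken for a name from the list of things; names that differ only in an ending like _2 or _b are one class to them, and where a whole thing is asked for, a point or a joint stands for the part that bears it (a point fixed in the world has none). Each returns a list of dicts, best first, with "score" (0 to 1); they miss things now and then, are a little off and sometimes report something else, mostly with a low value. They report only what shows in the picture. A call takes as long as a camera call.
- cut_out(target, camera): "pixels" (400x640 bool, what is visible of it) and "bbox" ([left, top, width, height] in pixels, round what is visible of it).
The state is a dict: "clock": time; "q": joint angles; "dq": joint speeds; "joint_torque": joint torques, N m; "tcp_pos": TCP position; "ee_rot": TCP orientation; "ft_force": force on the tool from outside, world axes, zero at the start; "moment": the same for the moment, N m; "gripper_width": finger opening in m; "grip_force": force on a finger pad.
Only numpy, scipy, OpenCV 4.12 (cv2) and the standard library are available. Lean on these libraries where they do the work, as an engineer would, in place of code of your own. Each camera call takes 0.05 s, during which the arm holds its last target. There are 200 camera calls.

## Working session

There is one attempt and no reset: what is moved stays moved. The work goes in short steps, Python scripts to look and compute and a shell command to move; the robot and the scene stay as the last step left them, time stands still between calls to the robot, and variables do not carry over. Pictures are saved under pics/ and viewed, at most 10 in all, crops included, and the job is handed in when it is done.

```bash
ls; mkdir -p pics; python3 - <<'E'
from station import *
import cv2,numpy as np
s=get_state();print(s);print(tcp_to_tips if not callable(tcp_to_tips) else tcp_to_tips())
for c in("scene","top"):
    im=read_camera(c);cv2.imwrite(f"pics/{c}0.png",im[:,:,::-1])
    p=camera_params(c);print(c,p)
    for t in("strongbox","lid_handle","bar_knob","bar","pivot_bolt","near_bottle","near_carton","lid"):
        try:
            r=cut_out(t,c);print(t,[(round(d["score"],2),d["bbox"]) for d in r[:2]])
        except Exception as e: print(t,e)
E
```

```text
pics
{'clock': 0.0, 'q': array([-65.02752227,  26.89807419,  -2.78448928,  87.87377244,
         1.38161823,  65.37372275,  -4.71463678]), 'dq': array([-0.01551187,  0.01650125, -0.00806563, -0.0453576 ,  0.02316283,
       -0.06091585, -0.01090545]), 'joint_torque': array([ 6.02215350e-04, -5.07973945e+01, -8.08914006e-02, -2.36159760e+01,
       -6.15867111e-02,  3.78040946e-02,  1.54516169e-04]), 'tcp_pos': array([0.30224231, 0.60283446, 0.19779009]), 'ee_rot': array([-1.79888116e+02,  4.69533201e-03,  1.53374800e+02]), 'ft_force': array([-0.79608951,  0.85388744, -0.01251965]), 'moment': array([0.01698173, 0.03064842, 0.02074888]), 'grip_force': 0.0, 'gripper_width': 0.08696035295669133}
0.008
scene {'fx': 487.32710578103473, 'fy': 487.32710578103473, 'cx': 313.952535747777, 'cy': 204.16005483483383, 'world_from_camera': array([[-0.5285793 , -0.37830849,  0.7599254 , -0.43085959],
       [-0.84888331,  0.23448048, -0.4737257 ,  0.57352615],
       [ 0.00102678, -0.89548958, -0.44508129,  0.63488417],
       [ 0.        ,  0.        ,  0.        ,  1.        ]])}
strongbox [(0.93,
[... 642 characters left out ...]
, -0.9881825 ,  0.15228621,  0.38101483],
       [-0.99928776, -0.01213239,  0.03573191, -0.02925479],
       [-0.03346206, -0.15280101, -0.98769031,  0.91857395],
       [ 0.        ,  0.        ,  0.        ,  1.        ]])}
strongbox [(0.84, [263.8, 100.0, 97.1, 131.1]), (0.53, [277.0, 95.3, 48.6, 61.9])]
lid_handle [(0.95, [277.4, 94.4, 50.3, 63.6]), (0.72, [262.1, 116.7, 23.5, 75.7])]
bar_knob [(0.63, [258.3, 119.7, 28.0, 69.8])]
bar [(0.61, [260.0, 116.7, 23.8, 72.0])]
pivot_bolt [(0.76, [262.9, 96.8, 95.1, 129.8]), (0.7, [259.5, 116.7, 30.6, 72.0])]
near_bottle [(0.79, [234.2, 165.9, 18.3, 20.9])]
near_carton [(0.57, [312.8, 219.0, 48.7, 52.7])]
lid [(0.65, [277.6, 94.5, 53.1, 66.4])]
```

```bash
python3 - <<'E'
import cv2,numpy as np
a=cv2.imread("pics/scene0.png")[130:290,200:420];b=cv2.imread("pics/top0.png")[80:290,200:400]
cv2.imwrite("pics/a.png",cv2.resize(b,None,fx=2.8,fy=2.8,interpolation=3)[:,:])
cv2.imwrite("pics/b.png",cv2.resize(a,None,fx=3.5,fy=3.5,interpolation=3))
E
```

```text
(no output)
```

View pics/a.png

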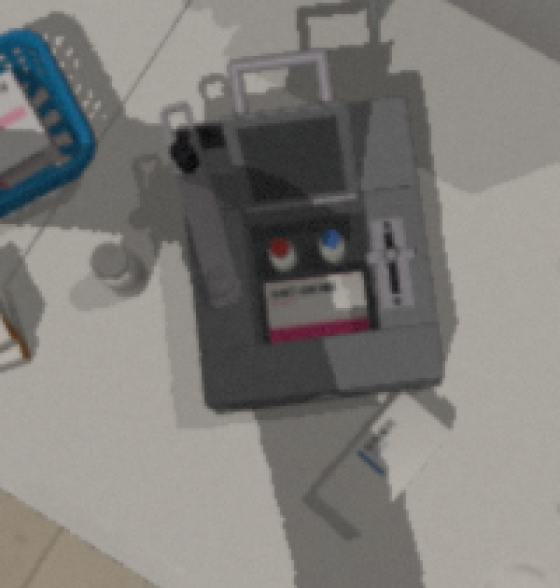

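View pics/b.png

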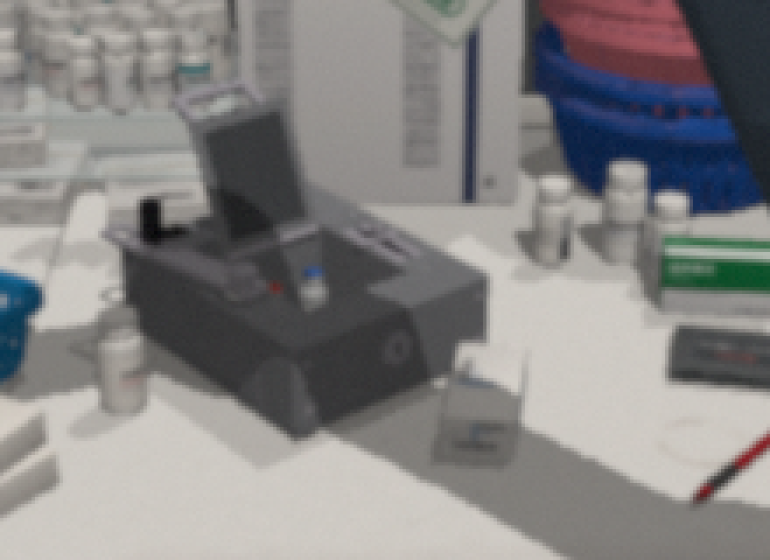

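```bash
cat > h.py <<'E'
import numpy as np,cv2
from station import *
from scipy.spatial.transform import Rotation as Ro
from scipy.optimize import least_squares
def proj(P,p):
    T=np.linalg.inv(p["world_from_camera"]);c=np.atleast_2d(P)@T[:3,:3].T+T[:3,3]
    return np.c_[p["fx"]*c[:,0]/c[:,2]+p["cx"],p["fy"]*c[:,1]/c[:,2]+p["cy"]]
def boxT(v,P):
    P=np.atleast_2d(np.asarray(P,float));c,s=np.cos(v[2]),np.sin(v[2])
    return np.c_[v[0]+c*P[:,0]-s*P[:,1],v[1]+s*P[:,0]+c*P[:,1],P[:,2]]
def ray(uv,p,z):
    T=p["world_from_camera"];d=T[:3,:3]@np.array([(uv[0]-p["cx"])/p["fx"],(uv[1]-p["cy"])/p["fy"],1]);o=T[:3,3]
    return o+d*(z-o[2])/d[2]
def R():return Ro.from_euler("xyz",get_state()["ee_rot"],degrees=True)
E
python3 - <<'E'
from h import *
t=lambda u,v:(u/2.8+200,v/2.8+80); s=lambda u,v:(u/3.5+200,v/3.5+130)
pt,ps=camera_params("top"),camera_params("scene")
obs=[(pt,(-.11,.09,.075),t(204,396)),(pt,(-.11,-.09,.075),t(440,375)),(pt,(.11,-.09,.075),t(408,97)),(pt,(.11,.09,.075),t(174,128)),
(ps,(-.11,.09,0),s(302,438)),(ps,(-.11,.09,.075),s(300,350)),(ps,(-.11,-.09,.075),s(488,284)),(ps,(-.11,-.09,0),s(487,340)),(ps,(.11,.09,.075),s(103,235)),
(pt,(-.02,-.062,.075),t(392,262)),(pt,(-.02,.066,.096),t(226,288))]
f=lambda v:np.concatenate([proj(boxT(v,o[1]),o[0])[0]-o[2] for o in obs])
r=least_squares(f,[.6,0.05,0],loss="soft_l1");v=r.x;print(v,np.degrees(v[2]));print(f(v).reshape(-1,2).round(1))
print("stud",ray(t(392,257),pt,.085), "knob top top",ray(t(186,140),pt,.119))
def inbox(P):
    c,s_=np.cos(v[2]),np.sin(v[2]);d=P[:2]-v[:2];return [c*d[0]+s_*d[1],-s_*d[0]+c*d[1]]
print(inbox(ray(t(392,257),pt,.078)),inbox(ray(t(186,138),pt,.119)))
for n,uv,z in[("nb",t(111,262),.075),]:print(n,ray(uv,pt,z),inbox(ray(uv,pt,z)))
lid=1.95;print("handle open",boxT(v,(.037-.124*np.cos(lid)*1,0,.0725+.124*np.sin(lid))))
E
```

```text
[0.56878028 0.03502958 0.14877495] 8.524176914767569
[[ 0.5  4.4]
 [ 2.4  0.3]
 [-0.9 -1.3]
 [-0.1 -1. ]
 [-1.1  2.1]
 [-1.3 -0. ]
 [ 1.2 -3.7]
 [ 0.8  5.9]
 [ 4.3  1.5]
 [ 0.2  0.2]
 [-2.2 -2.8]]
stud [ 0.5602457  -0.02884336  0.085     ] knob top top [0.63839126 0.12208768 0.119     ]
[np.float64(-0.016418995203640444), np.float64(-0.06212199340138559)] [np.float64(0.083249792674748), np.float64(0.07561333059120548)]
nb [0.55634999 0.18373001 0.075     ] [np.float64(0.009748393209579511), np.float64(0.14890030241696606)]
handle open [[0.65076692 0.04731794 0.187691  ]]
```

```bash
cat >> h.py <<'E'
def go(pos,eul):
    s=get_state();r=R();sh=r.inv().apply(np.array(pos)-s["tcp_pos"])/.4
    t=(r.inv()*Ro.from_euler("xyz",eul,degrees=True)).as_rotvec(degrees=True)/120
    print("shift",sh.round(4),"turn",t.round(4))
E
python3 -c "
from h import *
go([.42,.35,.38],[180,0,125]);go([.50,.03,.40],[180,0,98])"
```

```text
shift [-0.5465 -0.4347 -0.4528] turn [ 0.     -0.      0.2364]
shift [-1.0839 -1.0601 -0.5029] turn [ 0.000e+00 -1.000e-04  4.614e-01]
```

```bash
python3 -m inch '[[[0,0,-0.2],[0,0,0],1],[[-0.1,-0.1,-0.3],[0,0,0.05],1],[[-0.2,-0.18,-0.42],[0,0,0.1],1],[[-0.3,-0.26,-0.453],[0,0,0.15],1],[[-0.4,-0.35,-0.453],[0,0,0.2],1],[[-0.5,-0.43,-0.453],[0,0,0.236],1],[[-0.547,-0.435,-0.453],[0,0,0.236],1],[[-0.547,-0.435,-0.453],[0,0,0.236],1]]'
python3 -c "
from h import *
go([.50,.03,.40],[180,0,98])"
```

```text
clock: 1.9
tcp_pos: [0.4209, 0.3494, 0.3801]
ee_rot: [180.0, -0.0, 124.9]
ft_force: [-0.8, 0.1, -0.4]
gripper_width: 0.087
grip_force: 0.0
shift [-0.7678 -0.2952 -0.0501] turn [ 2.000e-04 -2.000e-04  2.245e-01]
```

```bash
python3 -m inch '[[[-0.13,-0.05,-0.01],[0,0,0.04],1],[[-0.26,-0.1,-0.02],[0,0,0.08],1],[[-0.39,-0.15,-0.03],[0,0,0.12],1],[[-0.52,-0.2,-0.04],[0,0,0.16],1],[[-0.65,-0.25,-0.05],[0,0,0.2],1],[[-0.768,-0.295,-0.05],[0,0,0.2245],1],[[-0.768,-0.295,-0.05],[0,0,0.2245],1],[[-0.768,-0.295,-0.05],[0,0,0.2245],1]]'
python3 - <<'E'
from h import *
print(camera_params("wrist")["world_from_camera"].round(3))
im=read_camera("wrist");cv2.imwrite("pics/w1.png",im[:,:,::-1]);np.save("w1.npy",camera_params("wrist"),allow_pickle=True)
for t in("strongbox","lid_handle","bar_knob","bar","near_bottle","near_carton"):
    print(t,[(round(d["score"],2),d["bbox"]) for d in cut_out(t,"wrist")[:2]])
E
```

```text
clock: 2.9
tcp_pos: [0.5, 0.0334, 0.3997]
ee_rot: [-180.0, -0.0, 98.4]
ft_force: [0.0, 0.9, 0.2]
gripper_width: 0.0868
grip_force: 0.0
[[ 0.989  0.139  0.041  0.489]
 [ 0.145 -0.947 -0.287  0.114]
 [-0.001  0.29  -0.957  0.586]
 [ 0.     0.     0.     1.   ]]
strongbox [(0.85, [296.9, 108.9, 160.2, 104.5])]
lid_handle [(0.56, [378.1, 137.6, 76.2, 67.7]), (0.24, [339.7, 103.8, 97.7, 27.4])]
bar_knob [(0.86, [341.4, 102.2, 96.9, 33.0]), (0.32, [254.4, 273.6, 38.6, 46.6])]
bar [(0.59, [339.5, 104.2, 102.6, 30.7])]
near_bottle [(0.61, [356.8, 59.1, 21.7, 25.7])]
near_carton [(0.78, [241.9, 150.1, 54.0, 53.9])]
```

View pics/w1.png

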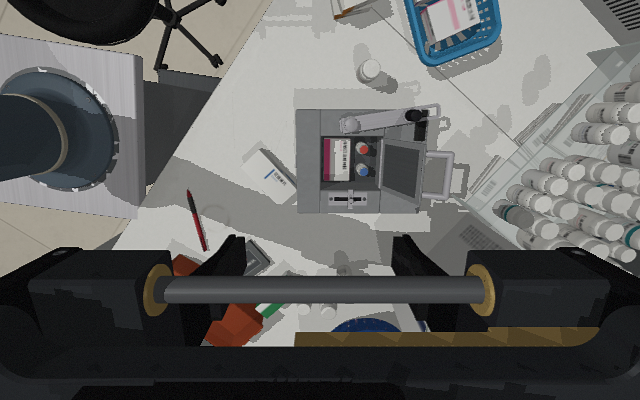

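```bash
python3 - <<'E'
import cv2
cv2.imwrite("pics/w1c.png",cv2.resize(cv2.imread("pics/w1.png")[95:225,285:475],None,fx=4.2,fy=4.2,interpolation=cv2.INTER_CUBIC))
E
```

```text
(no output)
```

View pics/w1c.png

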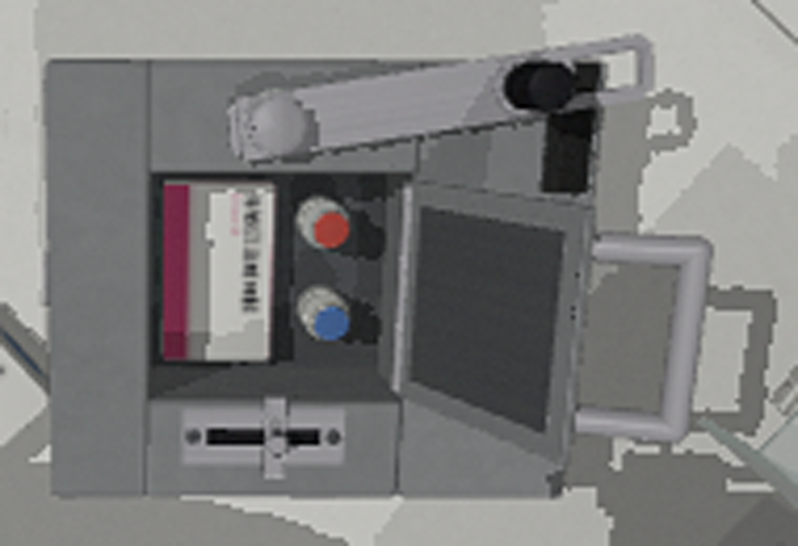

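```bash
cat > fit.py <<'E'
from h import *
t=lambda u,v:(u/2.8+200,v/2.8+80); w=lambda u,v:(u/4.2+285,v/4.2+95)
pt=camera_params("top");pw=np.load("w1.npy",allow_pickle=True).item()
obs=[(pt,(-.11,-.09,.075),t(440,375)),(pt,(.11,-.09,.075),t(408,97)),(pt,(.11,.09,.075),t(174,128)),(pt,(-.02,-.062,.075),t(392,262)),
(pw,(-.11,.09,.075),w(48,62)),(pw,(-.11,-.09,.075),w(50,495)),(pw,(-.02,-.062,.075),w(263,437)),(pw,(-.069,.0465,.075),w(150,172)),(pw,(-.069,-.0465,.075),w(150,402)),(pw,(-.02,.066,.096),w(284,125))]
def fit(k):
    o_=[o for o in obs if o[0] in k] if 0 else [o for o in obs if any(o[0] is q for q in k)]
    f=lambda v:np.concatenate([proj(boxT(v,o[1]),o[0])[0]-o[2] for o in o_])
    r=least_squares(f,[.57,0.03,.14]);return r.x,f(r.x).reshape(-1,2).round(1)
def inbox(P,v):
    c,s_=np.cos(v[2]),np.sin(v[2]);d=P[:2]-v[:2];return np.array([c*d[0]+s_*d[1],-s_*d[0]+c*d[1]])
E
python3 - <<'E'
from fit import *
for k in([pt],[pw],[pt,pw]):
    v,r=fit(k);print(v,np.degrees(v[2]));print(r.tolist())
v,_=fit([pw])
print("stud",inbox(ray(w(274,437),pw,.078),v),inbox(ray(w(278,437),pw,.088),v),"stripmid",inbox(ray(w(263,437),pw,.075),v))
print("slot",inbox(ray(w(620,67),pw,.083),v),"knob",inbox(ray(w(545,87),pw,.119),v))
print("handle",[inbox(ray(w(*q),pw,.173),v) for q in((700,250),(679,432))])
L=lambda a:boxT(v,[(.037-.124*np.cos(a+.248),y,.0725+.124*np.sin(a+.248)) for y in(.03,-.03)])
for a in(1.9,1.95):print(((proj(L(a),pw)-[285,95])*4.2).round(), L(a).mean(0))
E
```

```text
[0.56823604 0.03620209 0.13752514] 7.879610263279348
[[1.3, 1.1], [-0.8, -0.7], [-0.1, -1.2], [-0.5, 0.8]]
[0.57283366 0.03689179 0.13490979] 7.7297616217867775
[[-0.2, -0.9], [0.4, 0.5], [0.2, -0.0], [0.4, 0.4], [-0.4, -0.5], [-0.4, 0.5]]
[0.57157205 0.03659614 0.13181503] 7.552445007915503
[[0.9, -0.3], [-0.7, -2.0], [0.0, -3.0], [-0.7, -0.6], [-0.8, -1.1], [-0.5, 0.4], [-0.6, -0.0], [-0.3, 0.4], [-1.2, -0.5], [-1.1, 0.6]]
stud [-0.01604733 -0.06111568] [-0.01552086 -0.05816888] stripmid [-0.02036051 -0.06204897]
slot [0.1093818  0.08921993] knob [0.07044726 0.08198756]
handle [array([0.10987375, 0.03204259]), array([ 0.11138653, -0.02989182])]
[[688. 258.]
 [663. 435.]] [0.67654729 0.05096928 0.17641099]
[[699. 256.]
 [674. 432.]] [0.68160969 0.05165642 0.1728993 ]
```

View pics/top0.png

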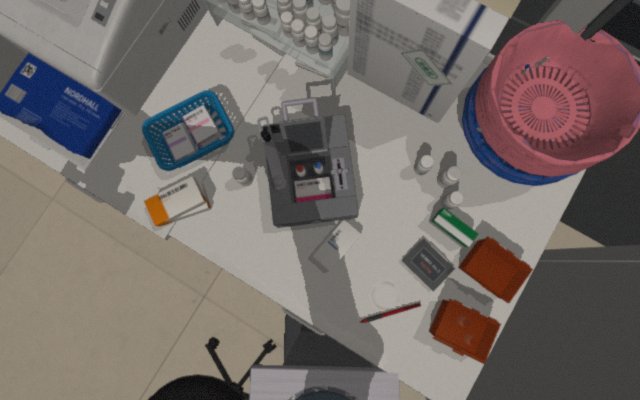

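View pics/scene0.png

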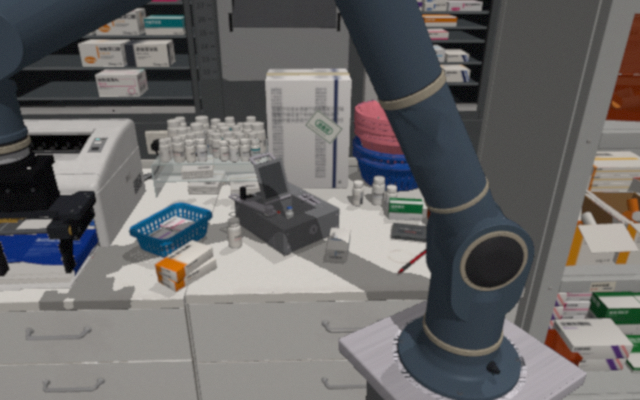

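```bash
python3 - <<'E'
from fit import *
ps=camera_params("scene");v,_=fit([pw])
for uv in((350,80),(432,115),(345,72)):print(uv,ray(uv,pt,0).round(3),inbox(ray(uv,pt,0),v).round(3))
for uv in((270,180),(345,187)):print(uv,ray(uv,ps,0).round(3),inbox(ray(uv,ps,0),v).round(3))
for z in(.1,.15,.2):print(z,inbox(ray((330,78),pt,z),v).round(3),inbox(ray((505,5),pt,z+.1),v).round(3))
d=np.array([np.sin(.5235),0,-np.cos(.5235)])
E
```

```text
(350, 80) [ 0.801 -0.05   0.   ] [ 0.214 -0.117]
(432, 115) [ 0.715 -0.241  0.   ] [ 0.104 -0.294]
(345, 72) [ 0.821 -0.038  0.   ] [ 0.236 -0.107]
(270, 180) [ 0.878 -0.074  0.   ] [ 0.288 -0.151]
(345, 187) [ 0.705 -0.25   0.   ] [ 0.092 -0.302]
0.1 [ 0.18  -0.067] [ 0.234 -0.408]
0.15 [ 0.156 -0.065] [ 0.204 -0.382]
0.2 [ 0.133 -0.064] [ 0.174 -0.357]
```

```bash
cat >> h.py <<'E'
V=np.array([.5728,.0369,.1349])
def ori(tilt,yaw=0):  # tool closing along box x (+yaw deg), fingers leaning forward by tilt deg
    return Ro.from_euler("z",V[2])*Ro.from_euler("z",yaw,degrees=True)*Ro.from_euler("y",-tilt,degrees=True)*Ro.from_euler("z",90,degrees=True)*Ro.from_euler("x",180,degrees=True)
def rel(P,O,P0=None,O0=None):
    s=get_state();r=O0 or R();p=s["tcp_pos"] if P0 is None else P0
    return (r.inv().apply(np.array(P)-p)/.4).round(4),((r.inv()*O).as_rotvec(degrees=True)/120).round(4)
def grasp(g,O,back=0): return np.array(g)+O.as_matrix()[:,2]*(.011-back)
def handle(a):return boxT(V,(.037-.124*np.cos(a+.248),0,.0725+.124*np.sin(a+.248)))[0]
E
python3 - <<'E'
from h import *
O=ori(25);print(handle(1.95));print(rel(grasp(handle(1.95),O,.1),O));print(rel(grasp(handle(1.95),O),O))
E
```

```text
[0.68157617 0.05166357 0.1728993 ]
(array([-0.014 ,  0.3629,  0.3659]), array([-0.2084, -0.0009,  0.0039]))
(array([-0.0149,  0.4686,  0.5925]), array([-0.2084, -0.0009,  0.0039]))
```

```bash
python3 -m inch '[[[-0.003,0.08,0.04],[-0.05,0,0],0.25],[[-0.006,0.16,0.1],[-0.1,0,0],0.25],[[-0.009,0.24,0.2],[-0.15,0,0],0.25],[[-0.012,0.32,0.3],[-0.2084,-0.001,0.004],0.25],[[-0.014,0.363,0.366],[-0.2084,-0.001,0.004],0.25],[[-0.014,0.363,0.366],[-0.2084,-0.001,0.004],0.25],[[-0.014,0.363,0.366],[-0.2084,-0.001,0.004],0.25],[[-0.014,0.363,0.366],[-0.2084,-0.001,0.004],0.25]]'
python3 - <<'E'
from h import *
s=get_state();print(s["q"].round(1),s["gripper_width"])
O=ori(25);print(rel(grasp(handle(1.95),O),O))
im=read_camera("wrist");cv2.imwrite("pics/w2.png",im[:,:,::-1])
p=camera_params("wrist");g=handle(1.95);print(proj(boxT(V,[(.037-.124*np.cos(2.198),y,.0725+.124*np.sin(2.198)) for y in(.03,0,-.03)]),p).round(1))
print([(d["score"],d["bbox"]) for d in cut_out("lid_handle","wrist")[:2]])
E
```

```text
clock: 4.25
tcp_pos: [0.6451, 0.0456, 0.2556]
ee_rot: [154.8, -0.0, 97.6]
ft_force: [0.9, 0.5, 0.2]
gripper_width: 0.0232
grip_force: 0.0
[-29.6   9.4  24.9 110.1  -8.   36.3   7.1] 0.023206138242564314
(array([ 0.003 , -0.0045,  0.2539]), array([ 0.0015,  0.0002, -0.0009]))
[[316.2 166.5]
 [316.3 197.5]
 [316.5 226.6]]
[(0.61, [212.7, 144.5, 109.7, 95.9])]
```

View pics/w2.png

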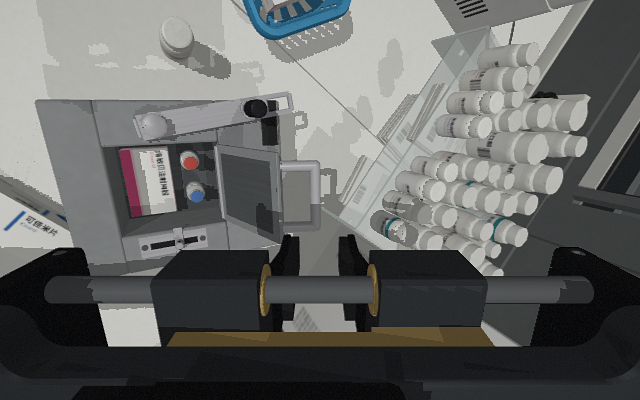

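```bash
python3 -m inch '[[[0.003,-0.004,0.06],[0.0015,0,-0.001],0.25],[[0.003,-0.004,0.12],[0.0015,0,-0.001],0.25],[[0.003,-0.004,0.17],[0.0015,0,-0.001],0.25],[[0.003,-0.004,0.21],[0.0015,0,-0.001],0.25],[[0.003,-0.004,0.24],[0.0015,0,-0.001],0.25],[[0.003,-0.004,0.254],[0.0015,0,-0.001],0.25],[[0.003,-0.004,0.254],[0.0015,0,-0.001],0.25],[[0.003,-0.004,0.254],[0.0015,0,-0.001],0.25]]'
python3 -m inch '[[[0,0,0],[0,0,0],0.12],[[0,0,0],[0,0,0],0.08],[[0,0,0],[0,0,0],0.04],[[0,0,0],[0,0,0],0],[[0,0,0],[0,0,0],0],[[0,0,0],[0,0,0],0],[[0,0,0],[0,0,0],0],[[0,0,0],[0,0,0],0]]'
python3 - <<'E'
from h import *
O=ori(25);P=grasp(handle(1.95),O);print(rel(P,O))
# arcs relative to measured pose, keeping actual grip offset
s=get_state();P0,O0=s["tcp_pos"],R()
g0=P0-O0.as_matrix()[:,2]*.011
print("grip err",g0-handle(1.95))
for a,t in[(1.8,25),(1.65,25),(1.5,25),(1.35,24),(1.2,22),(1.05,20),(0.95,18)]:
    Oi=ori(t);print(a,rel(grasp(handle(a)+(g0-handle(1.95))*0,Oi),Oi))
E
```

```text
clock: 5.35
tcp_pos: [0.6857, 0.0521, 0.1615]
ee_rot: [155.1, 0.1, 97.7]
ft_force: [-1.1, 0.5, 0.4]
gripper_width: 0.0219
grip_force: 0.0
clock: 6.35
tcp_pos: [0.6855, 0.0522, 0.1609]
ee_rot: [155.2, 0.1, 97.7]
ft_force: [-0.3, -0.3, 0.6]
gripper_width: 0.0006
grip_force: 0.0
(array([ 0.    ,  0.0038, -0.004 ]), array([-0.0014,  0.0005,  0.0002]))
grip err [-6.73407594e-04 -8.70754812e-05 -2.06027076e-03]
1.8 (array([-0.    , -0.0219, -0.0427]), array([-0.0014,  0.0005,  0.0002]))
1.65 (array([-0.    , -0.053 , -0.0771]), array([-0.0014,  0.0005,  0.0002]))
1.5 (array([-0.    , -0.089 , -0.1066]), array([-0.0014,  0.0005,  0.0002]))
1.35 (array([-0.    , -0.1294, -0.1303]), array([0.0069, 0.0005, 0.0002]))
1.2 (array([-0.    , -0.1734, -0.1478]), array([0.0236, 0.0005, 0.0002]))
1.05 (array([-0.    , -0.2196, -0.1587]), array([0.0402, 0.0005, 0.0002]))
0.95 (array([-0.    , -0.2513, -0.1622]), array([0.0569, 0.0005, 0.0002]))
```

```bash
python3 - <<'E'
from h import *
im=read_camera("wrist");p=camera_params("wrist")
for a in(1.8,1.95):print(proj(boxT(V,[(.037-.124*np.cos(a+.248),y,.0725+.124*np.sin(a+.248)) for y in(.03,0,-.03)]),p).round(1).tolist())
print("tcp",proj(get_state()["tcp_pos"],p),proj(get_state()["tcp_pos"]-R().as_matrix()[:,2]*.011,p))
print([(d["score"],d["bbox"]) for d in cut_out("lid_handle","wrist")[:2]])
a=im[120:320,200:440,::-1];b=read_camera("scene")[120:270,200:380,::-1]
cv2.imwrite("pics/w3.png",np.hstack([cv2.resize(a,(480,400),interpolation=3),cv2.resize(b,(320,267),interpolation=3)[:267] if 0 else cv2.copyMakeBorder(cv2.resize(b,(320,267),interpolation=3),0,133,0,0,0)]))
E
```

```text
[[301.5, 206.9], [302.4, 255.8], [303.2, 300.1]]
[[319.9, 199.0], [319.9, 244.5], [319.9, 285.9]]
tcp [[317.59049991 236.4420156 ]] [[317.53011823 243.37722275]]
[(0.84, [175.5, 158.2, 153.5, 108.3])]
```

View pics/w3.png

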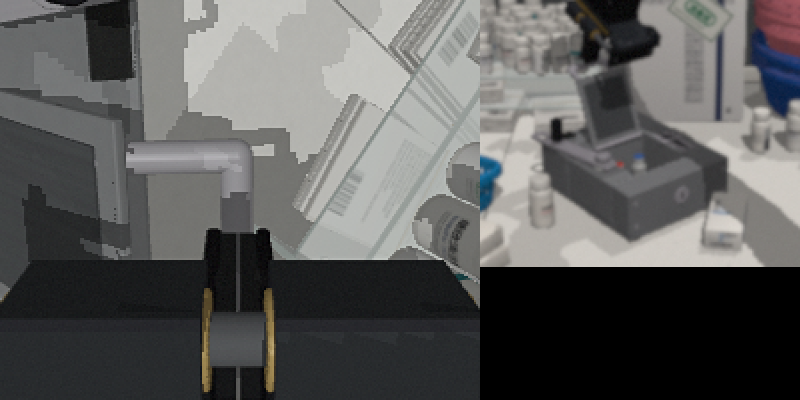

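```bash
python3 - <<'E'
from h import *
ps=camera_params("scene");pt=camera_params("top")
for a in(1.75,1.85,1.95,2.05):
  P=boxT(V,[(.037-.124*np.cos(a+.248),y,.0725+.124*np.sin(a+.248)) for y in(.03,-.03)])
  print(a,"scene(crop3.5)",((proj(P,ps)-[200,130])*3.5).round().tolist(),"top(crop2.8)",((proj(P,pt)-[200,80])*2.8).round().tolist())
# lid plate front edge
for a in(1.85,1.95):
  for n,o in(("edge",0),):
    P=boxT(V,[(.037-.104*np.cos(a),y,.0725+.104*np.sin(a)) for y in(.044,-.044)]);print(a,n,((proj(P,ps)-[200,130])*3.5).round().tolist())
for Q in((.11,.09,.075),(-.11,.09,.075),(-.11,-.09,.075),(.037,.044,.075),(.037,-.044,.075)):print(Q,((proj(boxT(V,Q),ps)-[200,130])*3.5).round())
im=cv2.imread("pics/scene0.png")[145:215,235:305]
cv2.imwrite("pics/s0c.png",cv2.resize(im,None,fx=8,fy=8,interpolation=3))
E
```

```text
1.75 scene(crop3.5) [[189.0, 91.0], [256.0, 73.0]] top(crop2.8) [[234.0, 84.0], [323.0, 73.0]]
1.85 scene(crop3.5) [[181.0, 94.0], [248.0, 76.0]] top(crop2.8) [[234.0, 72.0], [321.0, 61.0]]
1.95 scene(crop3.5) [[174.0, 98.0], [240.0, 81.0]] top(crop2.8) [[233.0, 61.0], [320.0, 50.0]]
2.05 scene(crop3.5) [[168.0, 105.0], [233.0, 87.0]] top(crop2.8) [[234.0, 52.0], [319.0, 41.0]]
1.85 edge [[191.0, 120.0], [289.0, 93.0]]
1.95 edge [[184.0, 121.0], [281.0, 93.0]]
(0.11, 0.09, 0.075) [[115. 238.]]
(-0.11, 0.09, 0.075) [[287. 348.]]
(-0.11, -0.09, 0.075) [[487. 271.]]
(0.037, 0.044, 0.075) [[220. 254.]]
(0.037, -0.044, 0.075) [[314. 222.]]
```

View pics/s0c.png

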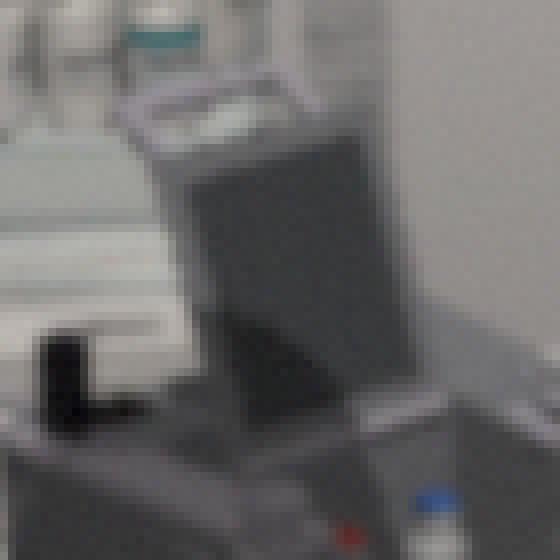

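```bash
python3 - <<'E'
from h import *
p=camera_params("wrist");print(p["fx"],p["cy"])
r=R().as_matrix();t=get_state()["tcp_pos"]
for dz in(-.05,-.03,-.011,0,.008):
  print(dz,[proj(t+r@np.array([x,.0075,dz]),p)[0].round(1).tolist() for x in(-.0095,0,.0095)], "open inner",[proj(t+r@np.array([x,.0435,dz]),p)[0].round(1).tolist() for x in(-.0095,.0095)])
im=read_camera("wrist");cv2.imwrite("pics/w4.png",cv2.resize(im[200:330,270:370,::-1],None,fx=5.5,fy=4.5,interpolation=3))
E
```

```text
300.1193537867609 201.51808040728275
-0.05 [[331.6, 291.7], [331.8, 275.7], [332.1, 259.0]] open inner [[400.5, 291.7], [403.5, 259.0]]
-0.03 [[330.2, 272.0], [330.4, 257.4], [330.6, 242.3]] open inner [[391.6, 272.0], [393.9, 242.3]]
-0.011 [[329.1, 256.9], [329.3, 243.4], [329.4, 229.6]] open inner [[384.8, 256.9], [386.7, 229.6]]
0 [[328.6, 249.3], [328.7, 236.5], [328.9, 223.3]] open inner [[381.4, 249.3], [383.1, 223.3]]
0.008 [[328.2, 244.3], [328.4, 231.9], [328.5, 219.1]] open inner [[379.1, 244.3], [380.7, 219.1]]
```

View pics/w4.png

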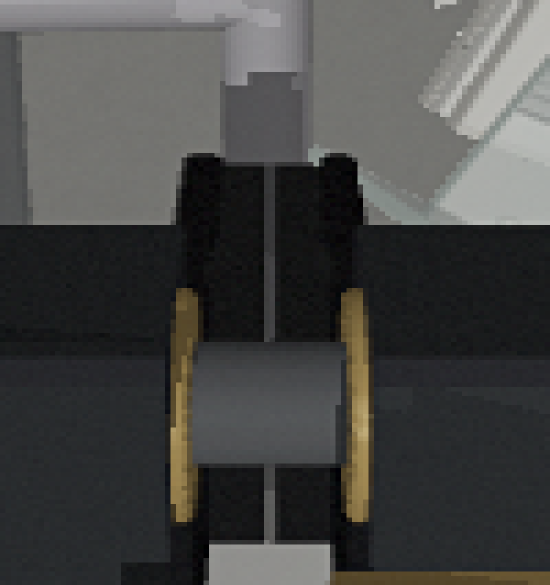

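```bash
python3 -m inch '[[[0,0,0],[0,0,0],0.25],[[0,0,0],[0,0,0],0.25],[[0,0,0],[0,0,0],0.25],[[0,0,0.02],[0,0,0],0.25],[[0,0,0.04],[0,0,0],0.25],[[0,0,0.04],[0,0,0],0],[[0,0,0.04],[0,0,0],0],[[0,0,0.04],[0,0,0],0]]'
python3 - <<'E'
from h import *
print(get_state()["gripper_width"])
E
```

```text
clock: 7.55
tcp_pos: [0.6919, 0.0529, 0.1462]
ee_rot: [155.2, 0.1, 97.7]
ft_force: [-0.5, -0.2, -0.6]
gripper_width: 0.0088
grip_force: 30.0
0.008780986519652971
```

```bash
python3 -m inch '[[[0,0,0],[0,0,0],0.2],[[0,0,0],[0,0,0],0.2],[[0,0,0.01],[0,0,0],0.2],[[0,0,0.02],[0,0,0],0.2],[[0,0,0.02],[0,0,0],0.1],[[0,0,0.02],[0,0,0],0],[[0,0,0.02],[0,0,0],0],[[0,0,0.02],[0,0,0],0]]'
python3 - <<'E'
from h import *
s=get_state();print(s["gripper_width"])
r=R();h0=handle(1.95);off=r.inv().apply(h0-s["tcp_pos"]);print("bar in tool",off.round(4))
np.save("off.npy",[0,0,off[2]])
o=np.array([0,0,off[2]]);e=h0-(s["tcp_pos"]+r.apply(o));print("resid",e.round(4))
for a,t in[(1.85,25),(1.73,25),(1.6,25),(1.45,24),(1.3,22),(1.15,20),(1.0,18)]:
    O=ori(t);print(a,rel(handle(a)-e-O.apply(o),O))
E
```

```text
clock: 8.55
tcp_pos: [0.6952, 0.0534, 0.1389]
ee_rot: [155.2, 0.1, 97.7]
ft_force: [0.1, -0.4, -1.4]
gripper_width: 0.009
grip_force: 30.0
0.009045263298775044
bar in tool [ 0.      0.0018 -0.0366]
resid [0.0016 0.0003 0.0007]
1.85 (array([ 0.0001, -0.0162, -0.0262]), array([-0.0017,  0.0005,  0.0002]))
1.73 (array([ 0.0001, -0.0393, -0.0554]), array([-0.0017,  0.0005,  0.0002]))
1.6 (array([ 0.    , -0.068 , -0.0835]), array([-0.0017,  0.0005,  0.0002]))
1.45 (array([ 0.    , -0.107 , -0.1111]), array([0.0067, 0.0005, 0.0002]))
1.3 (array([ 0.    , -0.1513, -0.1329]), array([0.0233, 0.0005, 0.0002]))
1.15 (array([ 0.    , -0.1984, -0.1484]), array([0.04  , 0.0005, 0.0002]))
1.0 (array([ 0.    , -0.2472, -0.1572]), array([0.0567, 0.0005, 0.0002]))
```

```bash
python3 -m inch '[[[0,-0.008,-0.013],[-0.001,0,0],0],[[0,-0.016,-0.026],[-0.0017,0,0],0],[[0,-0.039,-0.055],[-0.0017,0,0],0],[[0,-0.068,-0.0835],[-0.0017,0,0],0],[[0,-0.107,-0.111],[0.0067,0,0],0],[[0,-0.151,-0.133],[0.023,0,0],0],[[0,-0.198,-0.148],[0.04,0,0],0],[[0,-0.198,-0.148],[0.04,0,0],0]]'
cat > arc.py <<'E'
import sys
from h import *
o=np.load("off.npy");s=get_state();r=R()
b=s["tcp_pos"]+r.apply(o);c,sn=np.cos(V[2]),np.sin(V[2]);d=b-boxT(V,(.037,0,.0725))[0];x=c*d[0]+sn*d[1]
print("width",s["gripper_width"],"bar box x,y,z",x+.037,-sn*d[0]+c*d[1],b[2],"r",np.hypot(x,d[2]),"lid",np.arctan2(d[2],-x)-.248)
for q in sys.argv[1:]:
    a,t=map(float,q.split(","));O=ori(t);print(a,rel(handle(a)-O.apply(o),O))
E
python3 arc.py 1.0,18 .85,15 .7,12 .58,9 .48,6 .4,3 .32,0
```

```text
clock: 9.55
tcp_pos: [0.5995, 0.04, 0.1616]
ee_rot: [159.8, 0.0, 97.7]
ft_force: [-0.4, -1.5, 9.9]
gripper_width: 0.0088
grip_force: 30.0
width 0.008843411166614152 bar box x,y,z 0.014282180852403244 -0.0004806683292787172 0.19598870588037764 r 0.1255609803515142 lid 1.140863776603307
1.0 (array([ 0.0013, -0.0475, -0.0006]), array([ 0.018 ,  0.0003, -0.0001]))
0.85 (array([ 0.0013, -0.0987,  0.0013]), array([ 0.043 ,  0.0003, -0.0001]))
0.7 (array([ 0.0013, -0.1491,  0.0098]), array([ 0.068 ,  0.0003, -0.0001]))
0.58 (array([ 0.0013, -0.1889,  0.021 ]), array([ 0.093 ,  0.0003, -0.0001]))
0.48 (array([ 0.0013, -0.2216,  0.0332]), array([ 1.18e-01,  3.00e-04, -1.00e-04]))
0.4 (array([ 0.0013, -0.2476,  0.0445]), array([ 1.43e-01,  3.00e-04, -1.00e-04]))
0.32 (array([ 0.0013, -0.2725,  0.0572]), array([ 1.68e-01,  3.00e-04, -1.00e-04]))
```

```bash
python3 -m inch '[[[0,-0.047,-0.006],[0.018,0,0],0],[[0,-0.099,-0.004],[0.043,0,0],0],[[0,-0.149,0.005],[0.068,0,0],0],[[0,-0.149,0.005],[0.068,0,0],0],[[0,-0.189,0.016],[0.093,0,0],0],[[0,-0.222,0.028],[0.118,0,0],0],[[0,-0.222,0.028],[0.118,0,0],0],[[0,-0.222,0.028],[0.118,0,0],0]]'
python3 arc.py .4,4 .34,3 .28,2 .22,1 .16,0 .1,0
```

```text
clock: 10.55
tcp_pos: [0.5199, 0.0297, 0.1182]
ee_rot: [174.2, 0.1, 97.7]
ft_force: [-1.5, -1.9, -0.0]
gripper_width: 0.0088
grip_force: 30.0
width 0.00879647876018779 bar box x,y,z -0.05708659596882145 6.165582805160892e-05 0.15463160757879285 r 0.12489150693492762 lid 0.46965999808632053
0.4 (array([-0.    , -0.0166,  0.0169]), array([0.0149, 0.0005, 0.0001]))
0.34 (array([-0.    , -0.0304,  0.0308]), array([0.0233, 0.0005, 0.0001]))
0.28 (array([-0.    , -0.0434,  0.0454]), array([0.0316, 0.0005, 0.    ]))
0.22 (array([ 0.    , -0.0555,  0.0607]), array([0.0399, 0.0005, 0.    ]))
0.16 (array([ 0.    , -0.0666,  0.0765]), array([0.0483, 0.0005, 0.    ]))
0.1 (array([ 0.    , -0.0752,  0.093 ]), array([0.0483, 0.0005, 0.    ]))
```

```bash
python3 -m inch '[[[0,-0.0166,0.017],[0.015,0,0],0],[[0,-0.03,0.031],[0.023,0,0],0],[[0,-0.043,0.045],[0.0316,0,0],0],[[0,-0.0555,0.061],[0.04,0,0],0],[[0,-0.0666,0.0765],[0.0483,0,0],0],[[0,-0.0666,0.0765],[0.0483,0,0],0],[[0,-0.0666,0.0765],[0.0483,0,0],0],[[0,-0.0666,0.0765],[0.0483,0,0],0]]'
python3 arc.py .12,0 .08,0 .04,0 .02,0 0,0
```

```text
clock: 11.55
tcp_pos: [0.496, 0.0263, 0.085]
ee_rot: [-179.9, 0.0, 97.7]
ft_force: [-5.3, -1.9, 2.3]
gripper_width: 0.0091
grip_force: 30.0
width 0.009147123927102485 bar box x,y,z -0.07745279678388173 -9.591260707825754e-05 0.12160094706170976 r 0.1245405383560283 lid 0.15725894410414004
0.12 (array([ 0.0003, -0.0029,  0.0112]), array([-0.001 ,  0.0004, -0.    ]))
0.08 (array([ 0.0003, -0.0071,  0.0229]), array([-0.001 ,  0.0004, -0.    ]))
0.04 (array([ 0.0003, -0.0108,  0.0347]), array([-0.001 ,  0.0004, -0.    ]))
0.02 (array([ 0.0004, -0.0125,  0.0407]), array([-0.001 ,  0.0004, -0.    ]))
0.0 (array([ 0.0004, -0.0141,  0.0467]), array([-0.001 ,  0.0004, -0.    ]))
```

```bash
python3 -m inch '[[[0,-0.001,0.004],[0,0,0],0],[[0,-0.002,0.008],[0,0,0],0],[[0,-0.003,0.011],[0,0,0],0],[[0,-0.004,0.014],[0,0,0],0],[[0,-0.005,0.017],[0,0,0],0],[[0,-0.006,0.02],[0,0,0],0],[[0,-0.007,0.023],[0,0,0],0],[[0,-0.007,0.023],[0,0,0],0]]'
python3 arc.py .04,0 .02,0 0,0 -.03,0
```

```text
clock: 12.55
tcp_pos: [0.4922, 0.0259, 0.0755]
ee_rot: [-179.8, 0.0, 97.7]
ft_force: [-5.5, -2.2, 1.9]
gripper_width: 0.0086
grip_force: 30.0
width 0.008644376031873327 bar box x,y,z -0.08116500313428168 -6.156398254762718e-05 0.11210593780854736 r 0.12462583309819565 lid 0.0754070073915189
0.04 (array([ 0.0002, -0.0014,  0.011 ]), array([-0.0019,  0.0003, -0.    ]))
0.02 (array([ 0.0002, -0.0031,  0.0169]), array([-0.0019,  0.0003, -0.    ]))
0.0 (array([ 0.0002, -0.0046,  0.0229]), array([-0.0019,  0.0003, -0.    ]))
-0.03 (array([ 0.0002, -0.0068,  0.032 ]), array([-0.0019,  0.0003, -0.    ]))
```

```bash
python3 -m inch '[[[0,-0.001,0.004],[0,0,0],0],[[0,-0.0015,0.008],[0,0,0],0],[[0,-0.002,0.012],[0,0,0],0],[[0,-0.003,0.016],[0,0,0],0],[[0,-0.004,0.02],[0,0,0],0],[[0,-0.0045,0.023],[0,0,0],0],[[0,-0.0045,0.023],[0,0,0],0],[[0,-0.0045,0.023],[0,0,0],0]]'
python3 arc.py -.02,0
```

```text
clock: 13.55
tcp_pos: [0.4893, 0.0254, 0.066]
ee_rot: [-179.6, 0.0, 97.7]
ft_force: [-7.7, -2.0, 2.1]
gripper_width: 0.0088
grip_force: 30.0
width 0.00875947663230956 bar box x,y,z -0.08402543311012128 -0.00011691541746339934 0.10259076060789145 r 0.12471010116848542 lid -0.004309551541958945
-0.02 (array([0.0003, 0.0012, 0.0052]), array([-0.003 ,  0.0003, -0.0001]))
```

```bash
python3 -m inch '[[[0,-0.001,0.001],[0,0,0],0],[[0,-0.002,0.002],[0,0,0],0],[[0,-0.002,0.003],[0,0,0],0],[[0,-0.002,0.004],[0,0,0],0],[[0,-0.002,0.005],[0,0,0],0],[[0,-0.002,0.006],[0,0,0],0],[[0,-0.002,0.006],[0,0,0],0],[[0,-0.002,0.006],[0,0,0],0]]'
python3 arc.py
```

```text
clock: 14.55
tcp_pos: [0.4887, 0.0253, 0.0636]
ee_rot: [-179.7, 0.0, 97.7]
ft_force: [-7.1, -1.8, 1.9]
gripper_width: 0.009
grip_force: 30.0
width 0.008975247436139621 bar box x,y,z -0.08468641477074418 -0.00012121532784264977 0.10021719681693099 r 0.12480315115871905 lid -0.024045271864413936
```

Still no contact reaction; continue gently until it is felt.

```bash
python3 -m inch '[[[0,-0.0005,0.001],[0,0,0],0],[[0,-0.0005,0.002],[0,0,0],0],[[0,-0.001,0.003],[0,0,0],0],[[0,-0.001,0.004],[0,0,0],0],[[0,-0.001,0.005],[0,0,0],0],[[0,-0.001,0.006],[0,0,0],0],[[0,-0.001,0.007],[0,0,0],0],[[0,-0.001,0.007],[0,0,0],0]]'
python3 arc.py
```

```text
clock: 15.55
tcp_pos: [0.4887, 0.0254, 0.0629]
ee_rot: [-179.7, -0.1, 97.7]
ft_force: [-13.9, -3.3, 21.2]
gripper_width: 0.0092
grip_force: 30.0
width 0.009173465429826643 bar box x,y,z -0.08471445586672846 -0.00012395309313714686 0.09956142470416068 r 0.12468652482907985 lid -0.02922326387309812
```

```bash
python3 -m inch '[[[0,-0.002,-0.004],[0,0,0],0],[[0,-0.002,-0.005],[0,0,0],0.25],[[0,-0.002,-0.005],[0,0,0],0.25],[[0,-0.002,-0.005],[0,0,0],0.25],[[0,-0.002,-0.08],[0,0,0],0.25],[[0,-0.002,-0.2],[0,0,0],0.25],[[0,-0.002,-0.3],[0,0,0],0.5],[[0,-0.002,-0.3],[0,0,0],0.5]]'
sed -i 's/^V=.*/V=np.array([.5728-.0015,.0369-.0002,.1349])/' h.py
cat > knob.py <<'E'
from h import *
B=np.array([-.02,.066,.075])
def knobpose(ang,rock=0,z=.069,rad=.096,sh=(0,0)):
    # TCP target with tool locked to bar at bar angle ang (deg, box frame), far end rocked up by rock rad
    u=np.array([np.cos(np.radians(ang)),np.sin(np.radians(ang)),0]);h=.003+z-.078  # tcp height over bar underside
    n=np.array([0,0,1.]);uu=u*np.cos(rock)+n*np.sin(rock);nn=-u*np.sin(rock)+n*np.cos(rock)
    P=B+n*.003+uu*rad+nn*(z-.078);P[:2]+=np.array(sh)
    O=Ro.from_euler("z",V[2])*Ro.from_euler("z",ang,degrees=True)*Ro.from_euler("y",-rock)*Ro.from_euler("z",180,degrees=True)*Ro.from_euler("x",180,degrees=True)
    return boxT(V,P)[0],O
E
python3 - <<'E'
from knob import *
s=get_state();print(s["gripper_width"],s["q"].round(1))
for z in(.18,.069):
  P,O=knobpose(10.1,z=z);print(P,O.as_euler("xyz",degrees=True),rel(P,O))
p=camera_params("top");read_camera("top")
print([(d["score"],d["bbox"]) for d in cut_out("lid_handle","top")[:2]],proj(handle(0),p),proj(handle(1.95),p))
E
```

```text
clock: 16.55
tcp_pos: [0.4939, 0.0263, 0.1851]
ee_rot: [179.5, -0.0, 97.7]
ft_force: [0.7, -0.4, 0.2]
gripper_width: 0.0346
grip_force: 0.0
0.03457486058679807 [-30.9  10.7  26.4 114.4  -5.8  55.6   6.1]
[0.63399474 0.12880388 0.18      ] [-180.            0.         -162.17079934] (array([0.2067, 0.3815, 0.0164]), array([ 0.0034,  0.0039, -0.8341]))
[0.63399474 0.12880388 0.069     ] [-180.            0.         -162.17079934] (array([0.2067, 0.3789, 0.2939]), array([ 0.0034,  0.0039, -0.8341]))
[(0.4, [324.7, 179.0, 11.4, 19.5])] [[312.5870968  204.35964508]] [[298.95374422 100.54241096]]
```

```bash
python3 -m inch '[[[0.03,0.05,0.01],[0,0,-0.085],0.5],[[0.06,0.1,0.01],[0,0,-0.17],0.5],[[0.09,0.15,0.01],[0,0,-0.255],0.5],[[0.12,0.2,0.01],[0,0,-0.34],0.5],[[0.15,0.25,0.01],[0,0,-0.425],0.5],[[0.17,0.3,0.01],[0,0,-0.51],0.5],[[0.19,0.34,0.01],[0,0,-0.595],0.5],[[0.207,0.38,0.01],[0,0,-0.68],0.5]]'
python3 - <<'E'
from knob import *
P,O=knobpose(10.1,z=.16);print(rel(P,O),get_state()["q"].round(1))
E
```

```text
clock: 17.65
tcp_pos: [0.6298, 0.1287, 0.1754]
ee_rot: [-179.9, -0.1, 179.7]
ft_force: [-0.2, -0.3, -0.7]
gripper_width: 0.0437
grip_force: 0.0
(array([-0.0105,  0.0004,  0.0386]), array([-0.0005, -0.0012, -0.1512])) [-21.8  25.    8.9  94.4  -4.2  61.1  78.1]
```

```bash
python3 -m inch '[[[-0.01,0,0.01],[0,0,-0.08],0.5],[[-0.0105,0,0.02],[0,-0.001,-0.1512],0.5],[[-0.0105,0,0.02],[0,-0.001,-0.1512],0.5],[[-0.0105,0,0.02],[0,-0.001,-0.1512],0.5],[[-0.0105,0,0.02],[0,-0.001,-0.1512],0.5],[[-0.0105,0,0.02],[0,-0.001,-0.1512],0.5],[[-0.0105,0,0.02],[0,-0.001,-0.1512],0.5],[[-0.0105,0,0.02],[0,-0.001,-0.1512],0.5]]'
python3 - <<'E'
from knob import *
p=camera_params("wrist");im=read_camera("wrist")
P,O=knobpose(10.1,z=.16)
print(rel(knobpose(10.1,z=.069)[0],O),"dq",get_state()["q"].round(1))
k=lambda ang,z:boxT(V,B+np.array([.096*np.cos(np.radians(ang)),.096*np.sin(np.radians(ang)),z]))[0]
for ang in(8,10.1,12):print(ang,proj([k(ang,.008),k(ang,.044)],p).round(1).tolist())
sl=lambda ang:boxT(V,B+np.array([.128*np.cos(np.radians(ang)),.128*np.sin(np.radians(ang)),.008]))[0]
print("slot",proj([sl(8),sl(10.1),sl(12)],p).round(1).tolist(),"bolt",proj(boxT(V,B+[0,0,.021]),p))
for n in("bar_knob","bar","lid_handle","strongbox"):
  for d in cut_out(n,"wrist")[:2]:
    m=d["pixels"];ys,xs=np.nonzero(m);dark=m&(im.max(2)<50);yd,xd=np.nonzero(dark);print(n,round(d["score"],2),d["bbox"],"dark",len(xd),(xd.min(),xd.max(),yd.min(),yd.max()) if len(xd) else "")
    if n=="bar":print(cv2.minAreaRect(np.c_[xs,ys].astype(np.float32)))
E
```

```text
clock: 18.65
tcp_pos: [0.6346, 0.1283, 0.1701]
ee_rot: [-179.9, 0.2, -162.5]
ft_force: [0.5, 1.1, -0.2]
gripper_width: 0.0435
grip_force: 0.0
(array([0.0019, 0.0021, 0.2526]), array([-0.0007,  0.0016, -0.003 ])) dq [-18.9  25.5   5.1  94.2  -2.4  60.3  94.4]
8 [[314.6, 197.0], [314.0, 209.1]]
10.1 [[318.3, 197.0], [318.2, 209.1]]
12 [[321.6, 196.9], [322.1, 209.0]]
slot [[313.7, 228.3], [318.5, 228.3], [322.8, 228.2]] bolt [[317.4723309   88.23266389]]
bar_knob 0.96 [304.5, 67.2, 27.1, 180.1] dark 483 (np.int64(307), np.int64(327), np.int64(189), np.int64(217))
bar_knob 0.75 [138.2, 2.1, 223.5, 225.1] dark 1327 (np.int64(159), np.int64(322), np.int64(21), np.int64(225))
bar 0.75 [301.6, 64.6, 31.0, 183.9] dark 481 (np.int64(307), np.int64(327), np.int64(189), np.int64(217))
((318.0, 155.5), (177.0, 28.0), 90.0)
lid_handle 0.69 [190.2, 0.0, 110.5, 151.3] dark 0 
strongbox 0.8 [138.3, 1.3, 222.3, 224.8] dark 1332 (np.int64(159), np.int64(322), np.int64(21), np.int64(225))
```

```bash
python3 -m inch '[[[0.001,0.002,0.05],[0,0.001,-0.003],0.5],[[0.002,0.002,0.1],[0,0.001,-0.003],0.5],[[0.002,0.002,0.15],[0,0.001,-0.003],0.5],[[0.002,0.002,0.19],[0,0.001,-0.003],0.5],[[0.002,0.002,0.22],[0,0.001,-0.003],0.5],[[0.002,0.002,0.24],[0,0.001,-0.003],0.5],[[0.002,0.002,0.25],[0,0.001,-0.003],0.5],[[0.002,0.002,0.25],[0,0.001,-0.003],0.5]]'
python3 -m inch '[[[0,0,0],[0,0,0],0.4],[[0,0,0],[0,0,0],0.3],[[0,0,0],[0,0,0],0.25],[[0,0,0],[0,0,0],0.2],[[0,0,0],[0,0,0],0.1],[[0,0,0],[0,0,0],0.1],[[0,0,0],[0,0,0],0.1],[[0,0,0],[0,0,0],0.1]]'
python3 - <<'E'
from knob import *
s=get_state();P,O=knobpose(10.1,z=.069);print(s["gripper_width"],s["moment"],rel(P,O))
for a,r in((10.1,.05),(10.1,.1),(10.1,.13)):
  P2,O2=knobpose(a,r);print(a,r,rel(P2,O2,P,O))
E
```

```text
clock: 19.9
tcp_pos: [0.6341, 0.1287, 0.0701]
ee_rot: [-179.9, 0.1, -162.2]
ft_force: [0.7, -0.5, 0.8]
gripper_width: 0.0433
grip_force: 0.0
clock: 20.9
tcp_pos: [0.6343, 0.1282, 0.0702]
ee_rot: [-179.9, 0.1, -162.2]
ft_force: [0.8, -1.2, 2.1]
gripper_width: 0.0171
grip_force: 29.9
0.017052697955701177 [-0.4739247  -0.18813734  0.01783677] (array([0.0003, 0.0017, 0.003 ]), array([-0.0011,  0.0007, -0.0001]))
10.1 0.05 (array([-0.0008, -0.    , -0.012 ]), array([-0.    , -0.0239, -0.    ]))
10.1 0.1 (array([-0.001 ,  0.    , -0.0241]), array([-0.    , -0.0477, -0.    ]))
10.1 0.13 (array([-0.0009, -0.    , -0.0313]), array([-0.    , -0.0621, -0.    ]))
```

```bash
python3 -m inch '[[[-0.0004,0,-0.006],[0,-0.012,0],0],[[-0.0008,0,-0.012],[0,-0.0239,0],0],[[-0.0009,0,-0.018],[0,-0.036,0],0],[[-0.001,0,-0.024],[0,-0.0477,0],0],[[-0.001,0,-0.028],[0,-0.055,0],0],[[-0.001,0,-0.0313],[0,-0.062,0],0],[[-0.001,0,-0.0313],[0,-0.062,0],0],[[-0.001,0,-0.0313],[0,-0.062,0],0]]'
python3 - <<'E'
from knob import *
P,O=knobpose(10.1,.13,z=.0702);print(get_state()["gripper_width"],get_state()["moment"],rel(P,O))
for a in(0,-10,-20,-30,-40,-50,-60):
  P2,O2=knobpose(a,.13,z=.0702);print(a,rel(P2,O2,P,O))
E
```

```text
clock: 21.9
tcp_pos: [0.6341, 0.1288, 0.0824]
ee_rot: [-179.9, 7.5, -162.2]
ft_force: [-1.2, -0.1, 0.7]
gripper_width: 0.0172
grip_force: 29.9
0.017219576329921243 [ 0.09835806  0.37278721 -0.0237455 ] (array([-0.0003,  0.0001, -0.0009]), array([-0.0007,  0.0002,  0.0001]))
0 (array([ 0.0037, -0.0422, -0.0005]), array([ 0.0109, -0.    ,  0.0835]))
-10 (array([ 0.0145, -0.0827, -0.0019]), array([ 0.0217, -0.    ,  0.1661]))
-20 (array([ 0.0322, -0.1206, -0.0042]), array([ 0.0325, -0.    ,  0.2487]))
-30 (array([ 0.0561, -0.1549, -0.0073]), array([ 0.0433, -0.    ,  0.3313]))
-40 (array([ 0.0855, -0.1845, -0.0112]), array([ 0.0541, -0.    ,  0.414 ]))
-50 (array([ 0.1196, -0.2085, -0.0156]), array([ 0.0649, -0.    ,  0.4966]))
-60 (array([ 0.1573, -0.2261, -0.0206]), array([ 0.0757, -0.    ,  0.5792]))
```

```bash
python3 -m inch '[[[0.0009,-0.021,-0.0002],[0.0055,0,0.042],0],[[0.0037,-0.0422,-0.0005],[0.0109,0,0.0835],0],[[0.0083,-0.063,-0.001],[0.016,0,0.125],0],[[0.0145,-0.0827,-0.0019],[0.0217,0,0.1661],0],[[0.0226,-0.102,-0.003],[0.027,0,0.2075],0],[[0.0322,-0.1206,-0.0042],[0.0325,0,0.2487],0],[[0.0322,-0.1206,-0.0042],[0.0325,0,0.2487],0],[[0.0322,-0.1206,-0.0042],[0.0325,0,0.2487],0]]'
python3 - <<'E'
from knob import *
P,O=knobpose(-20,.13,z=.0702);print(get_state()["gripper_width"],get_state()["moment"],rel(P,O),get_state()["q"].round(1))
for a in(-30,-40,-50,-58,-66,-72,-78):
  P2,O2=knobpose(a,.13,z=.0702);print(a,rel(P2,O2,P,O))
E
```

```text
clock: 22.9
tcp_pos: [0.6367, 0.0791, 0.0824]
ee_rot: [-179.9, 7.5, 167.8]
ft_force: [-0.5, -1.1, -0.8]
gripper_width: 0.017
grip_force: 29.9
0.017012664287926433 [-0.15345227  0.35778982  0.07276569] (array([ 0.0001, -0.0003, -0.0008]), array([-0.0005,  0.0006,  0.0009])) [-23.2  27.5  14.2 105.7  -5.4  40.7  70.8]
-30 (array([ 0.0036, -0.0418, -0.0005]), array([ 0.0108, -0.    ,  0.0826]))
-40 (array([ 0.0144, -0.0823, -0.0019]), array([ 0.0216, -0.    ,  0.1653]))
-50 (array([ 0.0319, -0.1203, -0.0042]), array([ 0.0324, -0.    ,  0.2479]))
-58 (array([ 0.0506, -0.1481, -0.0066]), array([ 0.0411, -0.    ,  0.314 ]))
-66 (array([ 0.0728, -0.173 , -0.0095]), array([ 0.0497, -0.    ,  0.3801]))
-72 (array([ 0.0917, -0.1895, -0.012 ]), array([ 0.0562, -0.    ,  0.4297]))
-78 (array([ 0.1121, -0.204 , -0.0147]), array([ 0.0627, -0.    ,  0.4793]))
```

```bash
python3 -m inch '[[[0.0036,-0.0418,-0.0005],[0.0108,0,0.0826],0],[[0.0144,-0.0823,-0.0019],[0.0216,0,0.165],0],[[0.0319,-0.1203,-0.0042],[0.0324,0,0.248],0],[[0.0506,-0.148,-0.0066],[0.041,0,0.314],0],[[0.0728,-0.173,-0.0095],[0.0497,0,0.38],0],[[0.0917,-0.1895,-0.012],[0.0562,0,0.43],0],[[0.0917,-0.1895,-0.012],[0.0562,0,0.43],0],[[0.0917,-0.1895,-0.012],[0.0562,0,0.43],0]]'
python3 - <<'E'
from knob import *
P,O=knobpose(-72,.13,z=.0702);print(get_state()["gripper_width"],get_state()["moment"],rel(P,O),get_state()["q"].round(1))
for a in(-78,-84,-88.2):
  P2,O2=knobpose(a,.13,z=.0702);print(a,rel(P2,O2,P,O))
p=camera_params("wrist");im=read_camera("wrist")
print("stud foot pred",proj(boxT(V,[(-.016,-.062,.088),(-.02,-.062,.075),(-.006,-.062,.075),(-.034,-.062,.075)]),p).round(1).tolist())
print("slot",proj(boxT(V,[(-.02+.128*np.cos(np.radians(-72)),.066+.128*np.sin(np.radians(-72)),.1)]),p))
for n in("keeper_middle","bar_slot","bar_knob"):
  try:print(n,[(round(d["score"],2),d["bbox"]) for d in cut_out(n,"wrist")[:2]])
  except Exception as e:print(n,e)
np.save("w5.npy",im)
E
```

```text
clock: 23.9
tcp_pos: [0.5849, 0.0125, 0.0827]
ee_rot: [179.9, 7.6, 115.8]
ft_force: [0.6, -2.5, 0.7]
gripper_width: 0.0173
grip_force: 29.9
0.017272122208131124 [-0.400842    0.17975519  0.08170995] (array([ 0.0011, -0.001 , -0.0001]), array([0.0005, 0.0011, 0.0008])) [-33.6  27.1  31.6 110.8  -9.8  43.3  27.7]
-78 (array([ 0.0013, -0.0251, -0.0002]), array([ 0.0065, -0.    ,  0.0496]))
-84 (array([ 0.0052, -0.05  , -0.0007]), array([ 0.013 , -0.    ,  0.0992]))
-88.2 (array([ 0.0095, -0.0671, -0.0012]), array([ 0.0175, -0.    ,  0.1339]))
stud foot pred [[265.4, 272.6], [262.9, 260.0], [281.4, 264.9], [244.1, 255.0]]
slot [[316.8419912  290.11142237]]
keeper_middle [(0.95, [135.8, 1.6, 400.4, 303.7]), (0.63, [153.1, 95.8, 244.9, 154.5])]
bar_slot [(0.63, [294.4, 38.8, 44.7, 269.7]), (0.25, [152.0, 93.9, 245.8, 155.4])]
bar_knob [(0.66, [295.7, 40.2, 44.3, 267.8])]
```

```bash
python3 - <<'E'
from knob import *
im=np.load("w5.npy");p=camera_params("wrist");g=cv2.cvtColor(im,6+1 if 0 else cv2.COLOR_RGB2GRAY)
xs=np.arange(-.04,.0051,.0015)
print((xs*1000).round(1).tolist())
for y,z in((-.044,.075),(-.047,.078),(-.055,.075),(-.0595,.075),(-.062,.075),(-.0645,.075),(-.068,.075),(-.077,.078)):
    q=proj(boxT(V,np.c_[xs,np.full_like(xs,y),np.full_like(xs,z)]),p).astype(np.float32)
    print(y,cv2.remap(g,q[:,0].reshape(1,-1),q[:,1].reshape(1,-1),1)[0].tolist())
E
```

```text
[-40.0, -38.5, -37.0, -35.5, -34.0, -32.5, -31.0, -29.5, -28.0, -26.5, -25.0, -23.5, -22.0, -20.5, -19.0, -17.5, -16.0, -14.5, -13.0, -11.5, -10.0, -8.5, -7.0, -5.5, -4.0, -2.5, -1.0, 0.5, 2.0, 3.5, 5.0]
-0.044 [72, 74, 73, 73, 73, 72, 75, 74, 73, 73, 72, 71, 73, 73, 77, 75, 78, 76, 77, 78, 72, 75, 17, 13, 16, 13, 25, 25, 23, 23, 22]
-0.047 [93, 96, 94, 94, 93, 94, 94, 94, 95, 94, 94, 92, 93, 80, 116, 120, 123, 126, 126, 122, 93, 96, 26, 13, 13, 16, 22, 22, 23, 23, 25]
-0.055 [121, 122, 121, 120, 122, 123, 127, 123, 64, 23, 24, 25, 26, 26, 25, 28, 28, 27, 29, 20, 123, 44, 11, 15, 12, 16, 24, 25, 21, 24, 24]
-0.0595 [24, 25, 27, 28, 27, 25, 26, 29, 27, 29, 28, 28, 27, 26, 26, 27, 26, 26, 27, 26, 23, 14, 15, 14, 17, 13, 15, 22, 22, 26, 24]
-0.062 [27, 27, 28, 28, 28, 28, 27, 26, 27, 29, 27, 29, 27, 26, 27, 29, 27, 30, 26, 29, 54, 21, 13, 12, 14, 17, 12, 23, 23, 24, 27]
-0.0645 [27, 25, 28, 28, 27, 27, 26, 29, 29, 27, 27, 26, 28, 28, 28, 27, 30, 29, 25, 75, 81, 84, 35, 12, 13, 15, 17, 17, 24, 21, 24]
-0.068 [27, 27, 26, 29, 28, 27, 28, 26, 25, 28, 26, 27, 29, 26, 27, 26, 27, 26, 26, 62, 85, 80, 81, 27, 12, 14, 14, 14, 20, 26, 26]
-0.077 [26, 27, 28, 28, 27, 27, 27, 28, 26, 28, 22, 26, 25, 28, 28, 28, 26, 30, 28, 28, 78, 87, 77, 54, 54, 54, 55, 55, 55, 54, 55]
```

```bash
python3 -m inch '[[[0.0003,-0.008,0],[0.002,0,0.017],0],[[0.0007,-0.0165,-0.0001],[0.0043,0,0.033],0],[[0.0013,-0.0251,-0.0002],[0.0065,0,0.0496],0],[[0.003,-0.0375,-0.0004],[0.01,0,0.0745],0],[[0.0052,-0.05,-0.0007],[0.013,0,0.0992],0],[[0.0075,-0.06,-0.001],[0.0155,0,0.118],0],[[0.0092,-0.066,-0.0012],[0.0172,0,0.1314],0],[[0.0092,-0.066,-0.0012],[0.0172,0,0.1314],0]]'
python3 - <<'E'
from knob import *
P,O=knobpose(-87.9,.13,z=.0702);print(get_state()["gripper_width"],get_state()["moment"],rel(P,O),get_state()["q"].round(1))
for r in(.1,.07,.05,.03,.01,0,-.01):
  P2,O2=knobpose(-87.9,r,z=.0702);print(r,rel(P2,O2,P,O),rel(P2,O2))
p=camera_params("wrist");im=read_camera("wrist");g=cv2.cvtColor(im,cv2.COLOR_RGB2GRAY)
xs=np.arange(-.045,.0151,.002);print((xs*1000).round().tolist())
# bar edges / foot: bar at height
for y,z in((-.040,.091),(-.044,.078),(-.047,.078),(.0,.088),(.02,.086)):
    q=proj(boxT(V,np.c_[xs,np.full_like(xs,y),np.full_like(xs,z)]),p).astype(np.float32)
    print(y,cv2.remap(g,q[:,0].reshape(1,-1),q[:,1].reshape(1,-1),1)[0].tolist())
E
```

```text
clock: 25.1
tcp_pos: [0.559, 0.0041, 0.0826]
ee_rot: [179.9, 7.6, 99.8]
ft_force: [0.5, -5.5, 1.3]
gripper_width: 0.017
grip_force: 29.9
0.017042111204803954 [-1.00426506  0.00436162  0.04058669] (array([ 0.0012,  0.0003, -0.0004]), array([ 0.0004,  0.001 , -0.0006])) [-37.4  26.9  36.8 112.9 -11.7  44.7  14.3]
0.1 (array([ 0.0007, -0.    ,  0.0072]), array([0.    , 0.0143, 0.    ])) (array([0.0019, 0.0003, 0.0068]), array([ 0.0004,  0.0153, -0.0006]))
0.07 (array([ 0.0016, -0.    ,  0.0144]), array([0.    , 0.0286, 0.    ])) (array([0.0028, 0.0003, 0.014 ]), array([ 0.0004,  0.0296, -0.0006]))
0.05 (array([ 0.0023, -0.    ,  0.0191]), array([ 0.    ,  0.0382, -0.    ])) (array([0.0036, 0.0003, 0.0187]), array([ 0.0004,  0.0392, -0.0006]))
0.03 (array([ 0.0031, -0.    ,  0.0239]), array([0.    , 0.0477, 0.    ])) (array([0.0044, 0.0003, 0.0235]), array([ 0.0004,  0.0487, -0.0005]))
0.01 (array([ 0.0041, -0.    ,  0.0286]), array([0.    , 0.0573, 0.    ])) (array([0.0053, 0.0003, 0.0282]), array([ 0.0004,  0.0583, -0.0005]))
0 (array([0.0046, 0.    , 0.0309]), array([0.    , 0.0621, 0
[... 405 characters left out ...]
, 11.0, 13.0, 15.0]
-0.04 [28, 62, 121, 15, 13, 15, 19, 24, 23, 24, 16, 20, 21, 17, 16, 21, 17, 14, 17, 19, 24, 24, 22, 26, 13, 15, 12, 36, 104, 27, 26]
-0.044 [81, 81, 80, 44, 17, 12, 22, 24, 23, 22, 18, 22, 15, 16, 18, 20, 19, 18, 18, 17, 23, 24, 25, 24, 18, 16, 16, 80, 81, 82, 25]
-0.047 [27, 93, 98, 15, 14, 16, 23, 23, 25, 23, 19, 18, 17, 18, 17, 18, 19, 16, 17, 17, 20, 25, 25, 26, 19, 14, 17, 13, 92, 99, 25]
0.0 [94, 94, 95, 76, 77, 77, 76, 76, 109, 106, 100, 99, 101, 99, 102, 101, 102, 100, 101, 102, 90, 95, 94, 95, 94, 94, 94, 96, 94, 95, 95]
0.02 [128, 79, 76, 75, 102, 98, 131, 132, 159, 142, 99, 100, 102, 102, 103, 101, 101, 102, 103, 102, 76, 76, 77, 77, 76, 77, 78, 75, 76, 76, 76]
```

```bash
python3 -m inch '[[[-0.0025,0,0],[0,0,0],0],[[-0.0022,0,0.0036],[0,0.007,0],0],[[-0.0018,0,0.0072],[0,0.0143,0],0],[[-0.0014,0,0.0108],[0,0.0215,0],0],[[-0.0009,0,0.0144],[0,0.0286,0],0],[[-0.0006,0,0.0168],[0,0.0334,0],0],[[-0.0002,0,0.0191],[0,0.0382,0],0],[[-0.0002,0,0.0191],[0,0.0382,0],0]]'
python3 - <<'E'
from knob import *
P,O=knobpose(-87.9,.05,z=.0702);print(get_state()["gripper_width"],get_state()["moment"],rel(P,O))
for r in(.03,.01,0,-.01):
  P2,O2=knobpose(-87.9,r,z=.0702);print(r,rel(P2,O2,P,O))
E
```

```text
clock: 26.15
tcp_pos: [0.5592, 0.0037, 0.0749]
ee_rot: [179.9, 2.9, 99.8]
ft_force: [0.0, -0.1, -0.0]
gripper_width: 0.017
grip_force: 29.9
0.017013662640879834 [-0.01484859  0.17302279  0.01431915] (array([ 0.0021, -0.0001, -0.0005]), array([ 0.0005,  0.0004, -0.0004]))
0.03 (array([0.0004, 0.    , 0.0048]), array([-0.    ,  0.0095,  0.    ]))
0.01 (array([0.001 , 0.    , 0.0096]), array([-0.    ,  0.0191,  0.    ]))
0 (array([0.0013, 0.    , 0.012 ]), array([-0.    ,  0.0239,  0.    ]))
-0.01 (array([ 0.0016, -0.    ,  0.0144]), array([-0.    ,  0.0286,  0.    ]))
```

```bash
python3 -m inch '[[[0.0002,0,0.0024],[0,0.0048,0],0],[[0.0004,0,0.0048],[0,0.0095,0],0],[[0.0007,0,0.0072],[0,0.0143,0],0],[[0.0009,0,0.0086],[0,0.017,0],0],[[0.001,0,0.0096],[0,0.019,0],0],[[0.0011,0,0.0104],[0,0.021,0],0],[[0.0011,0,0.0104],[0,0.021,0],0],[[0.0011,0,0.0104],[0,0.021,0],0]]'
python3 - <<'E'
from knob import *
P,O=knobpose(-87.9,0,z=.0702);print(get_state()["gripper_width"],get_state()["moment"],rel(P,O))
E
```

```text
clock: 27.15
tcp_pos: [0.5592, 0.0038, 0.0708]
ee_rot: [179.9, 0.4, 99.8]
ft_force: [0.9, -0.4, -0.5]
gripper_width: 0.0172
grip_force: 29.9
0.01718504417807624 [-0.17756705  0.12616594  0.0578838 ] (array([ 0.0026, -0.0002,  0.0015]), array([ 0.0005,  0.0035, -0.0003]))
```

```bash
python3 -m inch '[[[0,0,0.0007],[0,0.0015,0],0],[[0,0,0.0014],[0,0.003,0],0],[[0,0,0.002],[0,0.0035,0],0],[[0,0,0.0026],[0,0.0035,0],0],[[0,0,0.0032],[0,0.0035,0],0],[[0,0,0.0038],[0,0.0035,0],0],[[0,0,0.0038],[0,0.0035,0],0],[[0,0,0.0038],[0,0.0035,0],0]]'
python3 - <<'E'
from knob import *
P,O=knobpose(-87.9,0,z=.0702);print(get_state()["gripper_width"],get_state()["moment"],rel(P,O))
E
```

```text
clock: 28.15
tcp_pos: [0.5593, 0.0039, 0.0701]
ee_rot: [179.9, -0.0, 99.8]
ft_force: [-2.8, 0.5, 8.7]
gripper_width: 0.0169
grip_force: 29.9
0.016924008071486467 [0.06108106 0.71242764 0.02665935] (array([ 0.0023, -0.0003, -0.0003]), array([ 0.0006, -0.0003, -0.0002]))
```

```bash
python3 -m inch '[[[0,0,-0.001],[0,0,0],0.1],[[0,0,-0.001],[0,0,0],0.3],[[0,0,-0.001],[0,0,0],0.45],[[0,0,-0.001],[0,0,0],0.45],[[0,0,-0.02],[0,0,0],0.45],[[0,0,-0.08],[0,0,0],0.45],[[0,0,-0.2],[0,0,0],0.45],[[0,0,-0.32],[0,0,0],0.45]]'
python3 -m inch '[[[0,0,-0.1],[0,0,0],0.5],[[0,0,-0.2],[0,0,0],0.5],[[0,0,-0.3],[0,0,0],0.5],[[0,0,-0.35],[0,0,0],0.5],[[0,0,-0.35],[0,0,0],0.5],[[0,0,-0.35],[0,0,0],0.5],[[0,0,-0.35],[0,0,0],0.5],[[0,0,-0.35],[0,0,0],0.5]]'
python3 - <<'E'
from knob import *
p=camera_params("wrist");im=read_camera("wrist");g=cv2.cvtColor(im,cv2.COLOR_RGB2GRAY);cv2.imwrite("pics/end.png",im[:,:,::-1])
a=np.radians(-87.9);u=np.array([np.cos(a),np.sin(a)])
k=lambda r,z:boxT(V,[-.02+r*u[0],.066+r*u[1],.075+z])[0]
print("pred knob base/top",proj([k(.096,.008),k(.096,.044)],p).round(1).tolist(),"end/hole",proj([k(.1455,.008),k(-.0175,.008)],p).round(1).tolist())
for n in("bar_knob","bar","lid_handle"):
  for d in cut_out(n,"wrist")[:1]:
    ys,xs=np.nonzero(d["pixels"]);print(n,round(d["score"],2),d["bbox"],cv2.minAreaRect(np.c_[xs,ys].astype(np.float32)))
print("handle pred",proj(boxT(V,[(-.0832,y,.103) for y in(.03,-.03)]),p).round(1).tolist())
xs=np.arange(-.041,.0151,.0015);print((xs*1000).round().astype(int).tolist())
for y,z in((.03,.083),(.0,.083),(-.05,.083),(-.0565,.083),(-.062,.083),(-.0675,.083),(-.075,.083)):
    q=proj(boxT(V,np.c_[xs,np.full_like(xs,y),np.full_like(xs,z)]),p).astype(np.float32)
    print(y,cv2.remap(g,q[:,0].reshape(1,-1),q[:,1].reshape(1,-1),1)[0].tolist())
E
```

```text
clock: 29.15
tcp_pos: [0.5589, 0.0036, 0.1989]
ee_rot: [179.9, 0.0, 99.8]
ft_force: [0.6, 0.2, 0.3]
gripper_width: 0.039
grip_force: 0.0
clock: 30.15
tcp_pos: [0.5586, 0.0037, 0.3364]
ee_rot: [-180.0, 0.0, 99.8]
ft_force: [-0.5, 0.3, 0.6]
gripper_width: 0.0432
grip_force: 0.0
pred knob base/top [[318.8, 167.0], [318.8, 171.7]] end/hole [[318.9, 199.0], [318.8, 85.0]]
bar_knob 0.81 [311.1, 85.5, 16.3, 111.7] ((318.50054931640625, 139.95570373535156), (17.834014892578125, 112.04165649414062), 0.7252243161201477)
bar 0.66 [309.9, 86.2, 20.0, 113.2] ((318.8287048339844, 140.9367218017578), (18.686880111694336, 114.06927490234375), 0.9877603054046631)
lid_handle 0.55 [266.6, 115.0, 91.7, 60.8] ((312.6150817871094, 144.39315795898438), (91.4188003540039, 60.995216369628906), 2.12109637260437)
handle pred [[271.3, 124.2], [271.7, 167.9]]
[-41, -40, -38, -36, -35, -33, -32, -30, -29, -27, -26, -24, -23, -21, -20, -18, -17, -15, -14, -12, -11, -9, -8, -6, -5, -3, -2, 0, 1, 3, 4, 6, 7, 9, 10, 12, 13, 15]
0.03 [120, 120, 120, 122, 120, 119, 112, 119, 144, 152, 152, 149, 149, 152, 150, 153, 155,
[... 468 characters left out ...]
, 146, 146, 148, 121]
-0.0565 [73, 74, 72, 49, 40, 39, 37, 37, 24, 83, 100, 103, 83, 55, 44, 73, 75, 53, 53, 71, 69, 63, 106, 119, 121, 62, 35, 34, 33, 37, 106, 150, 131, 102, 91, 135, 147, 127]
-0.062 [28, 28, 27, 28, 27, 30, 29, 28, 21, 66, 98, 103, 85, 35, 35, 76, 98, 103, 101, 101, 88, 71, 89, 102, 105, 66, 36, 35, 37, 32, 75, 106, 86, 70, 65, 78, 93, 86]
-0.0675 [99, 99, 98, 99, 99, 98, 100, 99, 100, 98, 100, 102, 94, 92, 82, 92, 94, 83, 85, 97, 91, 83, 93, 102, 103, 102, 101, 101, 101, 101, 100, 101, 102, 101, 101, 102, 99, 87]
-0.075 [80, 80, 80, 81, 81, 80, 79, 78, 78, 82, 86, 91, 95, 96, 97, 97, 97, 98, 98, 98, 98, 99, 100, 97, 87, 85, 80, 78, 78, 77, 76, 77, 77, 78, 78, 77, 78, 77]
```

```bash
python3 -c "
from station import *
print(sign_off())"
```

```text
the job is handed in; nothing more can be done
None
```

I closed the lid gently and swung the bar over until it lay level on the stud's foot with the stud inside its slot, then let go and backed clear; the job was handed in at about 30 s, with no verdict returned.

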